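# Vent a pressure pot and find which way its cap unscrews

## Task

Open the left-hand one of the two pressure pots for refilling: first pull its sprung vent rod out to the mark (the ring on the rod just out of the bush, 30 mm), hold it there for about a second and let it spring home. Then unscrew its cap, finding by feel which way it loosens (the thread may be of either hand), lift it straight off, and finish while still holding the cap in the gripper, level and still, about 80 mm above where it sat over the pot. Leave the other pot and the small things on the bench alone.

Things in the scene. Friction and masses are not known exactly. Their poses are not given: they have to be found in the camera images.
- pot_a: dark steel pressure pot bolted to the bench; two look alike, and which stands on the left changes. Origin: centre of its foot on the bench; z up; its -x is the side where the vent rod sticks out, roughly towards the robot. Foot 112 mm across, body 96 mm across and 48 mm high, then a neck 60 mm across up to 70 mm.
- cap_a: steel cap of pot_a, loose, about 0.2 kg: knurled disc 73 mm across, 16 mm high, with an upright grip bar across its top. Origin: on its axis at the disc's lower edge, 60 mm above the bench when fitted; z up, y along the bar. Fitted, its x lies along the pot's x within 3 degrees. It has 3 mm of up-and-down play until loosened; turns easily between its stops.
- bar_a (a point): middle of the grip bar on cap_a, on the cap's axis, 89 mm above the bench when fitted. Bar 52 mm long along the cap's y, 14 mm thick along its x, 25 mm high: from 76 to 101 mm above the bench.
- mouth_a (a point): middle of the mouth of pot_a, 70 mm up, under the cap. Interrupted thread: the cap loosens by turning 65 degrees (free from about 58; stop at 71), then lifts straight off, clear after 20 mm. The other way it is solid after about 10 degrees. One pot is right-hand, the other left-hand; this cannot be seen, only felt.
- vent_a (a joint): sprung vent rod of pot_a, m pulled out: 0 home, 0.030 at its mark, 0.050 end stop. Slides level along the pot's -x out of a steel bush; spring 2 N at rest, 8 N at the mark; springs home when let go. A raised ring on the rod, hidden at rest, is just fully out of the bush at the mark.
- vent_a_post (a point): grip post at the outer end of the vent rod of pot_a: upright, 12 mm thick (16 mm head at the top), from 27 to 80 mm above the bench. The point lies on its axis at 60 mm height, at rest 92 mm from the pot's axis towards the pot's -x, 26 mm in front of the bush; moves with the rod.
- pot_b: dark steel pressure pot bolted to the bench; two look alike, and which stands on the left changes. Origin: centre of its foot on the bench; z up; its -x is the side where the vent rod sticks out, roughly towards the robot. Foot 112 mm across, body 96 mm across and 48 mm high, then a neck 60 mm across up to 70 mm.
- cap_b: steel cap of pot_b, loose, about 0.2 kg: knurled disc 73 mm across, 16 mm high, with an upright grip bar across its top. Origin: on its axis at the disc's lower edge, 60 mm above the bench when fitted; z up, y along the bar. Fitted, its x lies along the pot's x within 3 degrees. It has 3 mm of up-and-down play until loosened; turns easily between its stops.
- bar_b (a point): middle of the grip bar on cap_b, on the cap's axis, 89 mm above the bench when fitted. Bar 52 mm long along the cap's y, 14 mm thick along its x, 25 mm high: from 76 to 101 mm above the bench.
- mouth_b (a point): middle of the mouth of pot_b, 70 mm up, under the cap. Interrupted thread: the cap loosens by turning 65 degrees (free from about 58; stop at 71), then lifts straight off, clear after 20 mm. The other way it is solid after about 10 degrees. One pot is right-hand, the other left-hand; this cannot be seen, only felt.
- vent_b (a joint): sprung vent rod of pot_b, m pulled out: 0 home, 0.030 at its mark, 0.050 end stop. Slides level along the pot's -x out of a steel bush; spring 2 N at rest, 8 N at the mark; springs home when let go. A raised ring on the rod, hidden at rest, is just fully out of the bush at the mark.
- vent_b_post (a point): grip post at the outer end of the vent rod of pot_b: upright, 12 mm thick (16 mm head at the top), from 27 to 80 mm above the bench. The point lies on its axis at 60 mm height, at rest 92 mm from the pot's axis towards the pot's -x, 26 mm in front of the bush; moves with the rod.
- washer: rusty flat iron ring, 45 mm across, 8 mm high; loose bystander, leave it alone. Origin: centre of its underside.
- bolt: coach bolt with nut, 21x60x21 mm, lying; loose bystander, leave it alone. Origin: centre of its underside.
- clevis: U-shaped iron clevis, 50x84x26 mm; loose bystander, leave it alone. Origin: centre of its underside.
- nut: square nut, 33x33x14 mm; loose bystander, leave it alone. Origin: centre of its underside.
Things that resemble listed ones, but are neither listed nor needed, are in the scene too. What is shaped like the cap_b but red or yellow is not meant.

How it is judged:
By the outcome, as a careful person would: the job done as asked, in the order asked, and still so for the second after the job is handed in, while the arm keeps its last pose, push and grip.
It also fails if it takes over 54 s, if anything falls off the work surface, if the arm or the gripper's body presses on something with over 40 N, if the wrist force passes 120 N, or if a joint passes its speed limit or range.

## Robot

A 6-joint arm with a two-finger parallel gripper is mounted at the origin on a cart in front of the work surface, level with it; the furniture and walls round the work are solid. World frame = base frame: x ahead of the robot, y to its left, z up, the work surface at z = 0. Lengths are in mm, angles in rad, forces in N, time in s.
With the tool pointing down it reaches from about 275 to 825 mm from the base axis. Payload 5.2 kg.
Tool frame: the origin (TCP) lies at the very end of the fingers, on their centre line; the grasp point (between the pads) lies 19 mm behind it; z points along the fingers, y is the line along which they close (so a half turn about z gives the same grasp; the last joint's range is limited). The gripper opens to 93 mm and grips with 3 to 60 N. Pads are 15 mm wide; open, the fingers measure 128 mm over their backs; the gripper's body (75 mm by 188 mm) begins 65 mm behind the grasp point.
Start: joints at [-1.484, 0.259, 1.535, -0, 1.348, -0.203], TCP at [157.189, -527.064, 218.653] pointing down, gripper open.
Joint ranges: [-3.14, 3.14], [-0.91, 2.08], [0.19, 2.58], [-1.22, 4.36], [0.22, 2.71], [-3.12, 3.12]. Speed limits (rad/s): [2.57, 2.57, 3.14, 3.14, 3.14, 3.14].

## Interface

Orientations are given as [roll, pitch, yaw] about the fixed x, y, z axes, in that order (R = Rz(yaw) Ry(pitch) Rx(roll)).
In Python, from bench import robot gives the robot as it stands. The module is installed in compiled form; this text tells all that it offers. Calls block until the motion is done:
- robot.move_ptp(position, orientation): joint-space move of the TCP to a pose.
- robot.move_linear(position, ori=None, speed=150, f_stop=None): straight line of the TCP; ori=None keeps the orientation; speed is the mean speed in mm/s. With f_stop (N) it stops when the force on the tool has changed by that much, and returns True; else False.
- robot.move_j(angles): joint-space move.
- robot.move_gripper(opening): opening from 0.0 (shut) to 1.0 (fully open); the grip force is fixed at half the most; returns when the fingers have stopped.
- robot.sleep(seconds).
- robot.inverse_kinematics(position, orientation): joint angles nearest the present ones, or None.
- robot.get_image(name): name is "scene" or "top" or "wrist"; returns a dict with "img" (420x560x3 uint8, blue, green, red), "fovy" (degrees; the focal length in pixels is half the picture's height over the tangent of half this angle, whatever the lens; pixels are square), "cx", "cy" (the principal point, pixels), "k1" (the pictures are not rectified: a ray, as slopes to the right and down, at radius r is drawn at 1 + k1 r^2 times it, then the intrinsics apply), "eye" and "orientation" of the camera in the world. Camera axes: x right, y down, z forward; pixel columns grow to the right and rows downward; lengths in mm; the calibration is good to about 2 mm. A picture is of the moment at which its call begins. There is no depth.
A pose or a line that the arm cannot do raises robot.MotionError and nothing moves.
- robot.hand_in(): hands the job in; it is judged then, once.
Readings, each from a call of its own:
- robot.current_t(): time.
- robot.current_qpos(): joint angles.
- robot.current_joint_vel(): joint speeds.
- robot.current_joint_efforts(): joint torques, N m.
- robot.current_tcp_pos(): TCP position.
- robot.current_eef_rot(): TCP orientation.
- robot.current_contact_force(): force on the tool from outside, world axes, zero at the start.
- robot.current_ft_torque(): the same for the moment, N m.
- robot.current_gripper_width(): opening from 0.0 (shut) to 1.0 (fully open).
- robot.current_finger_force(): force on a finger pad.
Only numpy, scipy, OpenCV 4.12 (cv2) and the standard library are available. Lean on these libraries where they do the work, as an engineer would, in place of code of your own. Each camera call takes 0.05 s, during which the arm holds its last target. There are 200 camera calls.

## Working session

There is one attempt and no reset: what is moved stays moved. The work goes in short steps, each a Python script; the robot and the scene stay as the last script left them, time stands still between calls to the robot, and variables do not carry over. Pictures are saved under pics/ and viewed, at most 10 in all, crops included, and the job is handed in when it is done.

```bash
mkdir -p pics
cat > h.py <<'E'
import numpy as np, cv2
from bench import robot
from scipy.spatial.transform import Rotation as R
def rotm(o):
    o=np.array(o,float)
    return o if o.shape==(3,3) else R.from_euler('xyz',o).as_matrix()
def K(c):
    f=c['img'].shape[0]/2/np.tan(np.radians(c['fovy'])/2); return f
def ray(c,u,v):
    f=K(c); d=np.array([(u-c['cx'])/f,(v-c['cy'])/f]); s=d.copy()
    for _ in range(30): s=d/(1+c['k1']*(s@s))
    return np.array(c['eye'],float), rotm(c['orientation'])@np.array([s[0],s[1],1])
def onplane(c,u,v,z):
    e,d=ray(c,u,v); return e+d*(z-e[2])/d[2]
def proj(c,p):
    q=rotm(c['orientation']).T@(np.array(p,float)-np.array(c['eye'])); s=q[:2]/q[2]
    return K(c)*s*(1+c['k1']*(s@s))+[c['cx'],c['cy']]
def tri(obs):
    A=np.zeros((3,3));b=np.zeros(3)
    for c,u,v in obs:
        e,d=ray(c,u,v); d/=np.linalg.norm(d); P=np.eye(3)-np.outer(d,d); A+=P;b+=P@e
    x=np.linalg.solve(A,b)
    return x,[np.round(proj(c,x)-[u,v],1) for c,u,v in obs]
E
python3 - <<'E'
from h import *
import pickle
for n in ['scene','top']:
    c=robot.get_image(n); pickle.dump(c,open(n+'.pkl','wb')); cv2.imwrite(f'pics/{n}.png',cv2.resize(c['img'],(800,600)))
    print(n,c['fovy'],c['cx'],c['cy'],c['k1'],c['eye'],c['orientation'])
print(robot.current_t(),robot.current_eef_rot(),robot.current_contact_force(),robot.current_gripper_width())
E
```

```text
scene 50.37616564092074 283.32122645081057 206.63019370008664 -0.13536194350514863 [ -11.01213475 1226.57172048  602.41638734] [-1.97406729  0.01498053 -2.64816425]
top 45.96470664905785 284.51583642418024 213.7717777446252 -0.048456509691107784 [ 438.82811168  217.43240149 1345.14476939] [-3.04408798 -0.01148493 -1.59049819]
0.1 [-3.13995080e+00 -3.17351117e-04  2.89784727e-01] [ 0.76536804 -0.16970737 -0.5589889 ] 1.0021643130839117
```

View pics/scene.png

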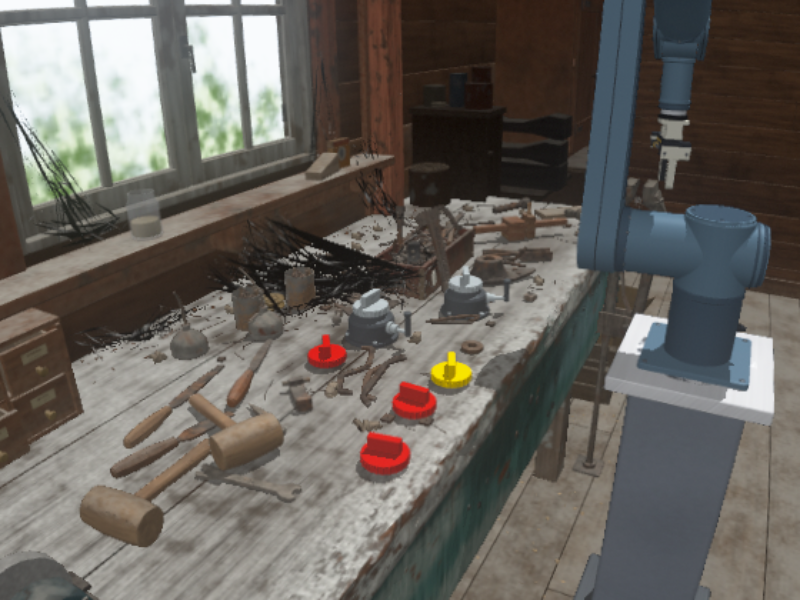

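View pics/top.png

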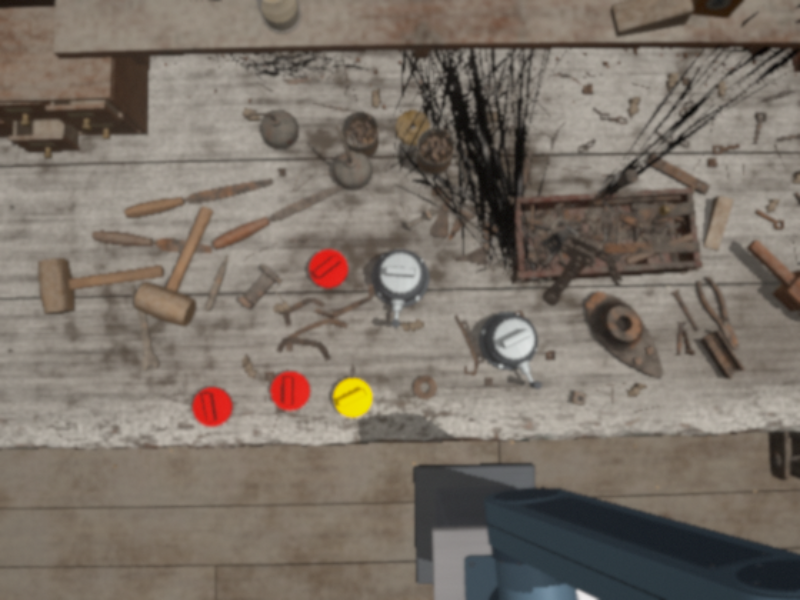

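The top view shows the left pot at about (400,272) with its vent post near (397,320), and the right pot at (515,340), both in 800 px scale. The scene view shows the left pot at (372,305). I'll crop both views closer and mask the cap.

Run:
```python
from h import *
import pickle
s=pickle.load(open('scene.pkl','rb'));t=pickle.load(open('top.pkl','rb'))
a=t['img'][165:235,250:320]; b=s['img'][190:260,225:325]
im=np.zeros((560,800,3),np.uint8)
im1=cv2.resize(a,(400,400),interpolation=cv2.INTER_CUBIC); im2=cv2.resize(b,(400,280),interpolation=cv2.INTER_CUBIC)
im[:400,:400]=im1; im[:280,400:]=im2
cv2.imwrite('pics/crop.png',im)
h=cv2.cvtColor(t['img'],cv2.COLOR_BGR2HSV)
print(h[185:195,262:300:3,1].tolist()[5], h[190,262:300:3,2].tolist(), h[190,262:300:3,0].tolist())
m=cv2.inRange(h,(85,8,110),(125,90,255)); m[:, :230]=0
n,l,st,ce=cv2.connectedComponentsWithStats(m)
for i in range(1,n):
    if st[i,4]>150: print(st[i],ce[i],onplane(t,*ce[i],76))
```

```text
[8, 3, 4, 3, 4, 4, 4, 4, 4, 5, 4, 5, 6] [61, 76, 121, 177, 191, 194, 196, 198, 200, 194, 199, 104, 91] [0, 0, 45, 60, 80, 70, 80, 70, 80, 83, 60, 105, 105]
[362 409  44  11 343] [385.21574344 415.10787172] [ 50.84769788 -42.05616538  76.        ]
```

View pics/crop.png

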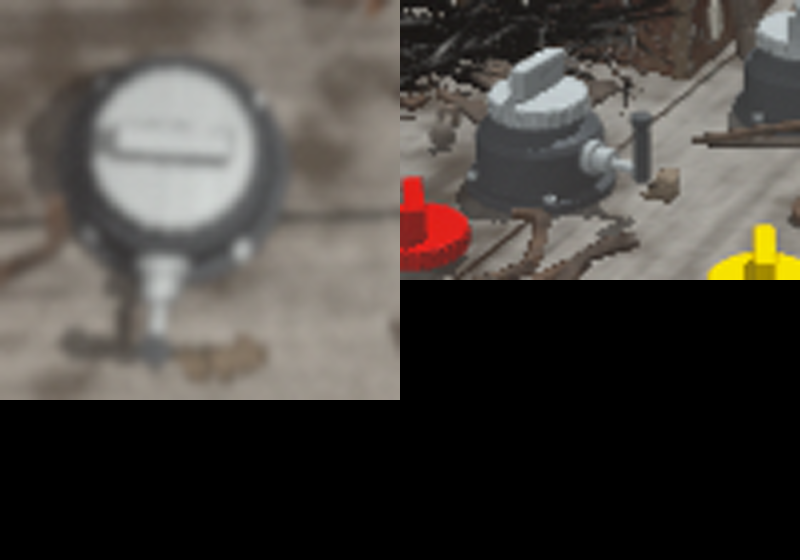

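The crops show the cap centre near (280.6,190.9) px in the top image and the post head near (276.6,226.6). In the scene image the post top is at about (225+240/4, 190+115/4) = (285,219). I'll check these by triangulating, then move the wrist camera over the pot.

Run:
```python
from h import *
import pickle
s=pickle.load(open('scene.pkl','rb'));t=pickle.load(open('top.pkl','rb'))
P,r=tri([(t,276.6,226.6),(s,285.2,218.5)]); print('post top',P,r)
# bar top middle: top crop (168,135)ish, scene crop (537-400,73)
B,r=tri([(t,280,189.3),(s,225+139/4,190+70/4)]); print('bar top',B,r)
C=onplane(t,280.6,190.9,76); print('disc',C, 'dist',np.linalg.norm((C-P)[:2]))
if 275<np.hypot(*C[:2])<825 and 60<np.linalg.norm((C-P)[:2])<120:
    robot.move_ptp([C[0]-60,C[1],330],[np.pi,0,np.pi/2])
    print(robot.current_t(),robot.current_qpos())
    for i,dx in enumerate([0,-70]):
        if dx: robot.move_linear([C[0]-60+dx,C[1],330])
        w=robot.get_image('wrist'); pickle.dump(w,open(f'w{i}.pkl','wb'))
        print(w['eye'],w['orientation'],w['fovy'],proj(w,C),proj(w,P)); cv2.imwrite(f'pics/w{i}.png',w['img'])
    cv2.imwrite('pics/wboth.png',cv2.resize(np.hstack([pickle.load(open(f'w{i}.pkl','rb'))['img'] for i in (0,1)]),(800,300),interpolation=cv2.INTER_AREA))
    print(robot.current_t())
```

```text
post top [530.81280458 221.93064536  79.02097169] [array([-0.2, -0.4]), array([0.4, 0. ])]
bar top [623.37523379 210.41783878  90.84600828] [array([0.2, 0.4]), array([-0.4, -0. ])]
disc [622.30076737 209.37162457  76.        ] dist 92.34596004811901
3.075 [ 1.69293701e-01  3.06057315e-01  1.20475282e+00 -2.52592249e-04
  1.63097847e+00  1.70691587e-01]
[562.14966656 284.50175573 495.9687084 ] [ 2.86422675e+00 -3.08553963e-04 -1.09336646e-03] 64.69539982471464 [328.87830363 178.40573108] [256.98323836 169.05997574]
[492.12388841 285.17746942 496.50710275] [ 2.86460434e+00 -1.84866396e-03  4.29634684e-05] 64.69539982471464 [383.00461053 178.94367163] [311.92093959 169.61949827]
3.7917
```

View pics/wboth.png

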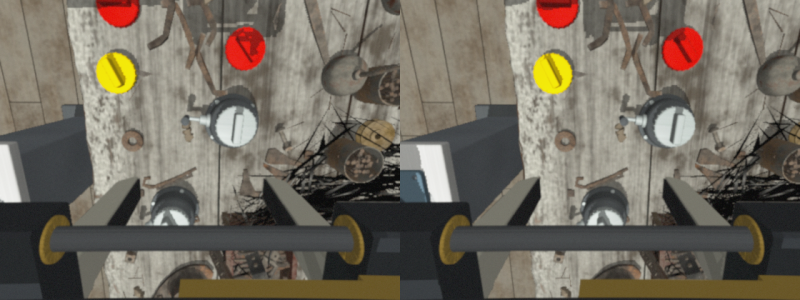

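Both wrist views show the pot. The cap is at about (330,171) px in w0 and (385,173) px in w1, and the post is left of it at about (262,168). Next I'll segment the disc, bar and post head more precisely.

Run:
```python
from h import *
import pickle
t=pickle.load(open('top.pkl','rb'))
W=[pickle.load(open(f'w{i}.pkl','rb')) for i in (0,1)]
tiles=[];obs=[]
for c,(x,y),r in [(W[0],(329,172),55),(W[1],(384,172),55),(t,(280.6,190.9),25)]:
    g=cv2.cvtColor(c['img'],cv2.COLOR_BGR2GRAY); hs=cv2.cvtColor(c['img'],cv2.COLOR_BGR2HSV)
    m=((g>135)&(hs[...,1]<28)).astype(np.uint8)*255
    k=np.zeros_like(m); cv2.circle(k,(int(x),int(y)),r,255,-1); m&=k
    m=cv2.morphologyEx(m,cv2.MORPH_OPEN,np.ones((5,5),np.uint8))
    n,l,st,ce=cv2.connectedComponentsWithStats(m); i=1+np.argmax(st[1:,4])
    ct=max(cv2.findContours((l==i).astype(np.uint8),cv2.RETR_EXTERNAL,cv2.CHAIN_APPROX_NONE)[0],key=cv2.contourArea)
    e=cv2.fitEllipse(cv2.convexHull(ct)); obs.append((c,*e[0])); print(e)
    x0,y0=int(x)-95,int(y)-50
    v=c['img'].copy()
    tiles.append(cv2.resize(v[y0:y0+100,x0:x0+160],(640,400),interpolation=cv2.INTER_CUBIC)) if c is not t else 0
    if c is not t: print('crop origin',x0,y0)
print(tri(obs),tri(obs[:2]),[onplane(c,u,v,76) for c,u,v in obs])
cv2.imwrite('pics/wc.png',cv2.resize(np.vstack(tiles),(480*1,600)))
cv2.imwrite('pics/wc0.png',tiles[0])
```

```text
((330.8447570800781, 178.33338928222656), (57.42230987548828, 61.13530349731445), 168.95941162109375)
crop origin 234 122
((384.91455078125, 178.20907592773438), (57.68300247192383, 59.138633728027344), 60.77701950073242)
crop origin 289 122
((280.10919189453125, 190.7244415283203), (27.718128204345703, 28.03520393371582), 141.61851501464844)
(array([623.10330145, 210.72825435,  80.83366546]), [array([-0.8, -0.3]), array([-0.1,  0.4]), array([-0. , -0.4])]) (array([624.90446632, 209.76036793,  75.2816632 ]), [array([ 0. , -0.3]), array([-0. ,  0.3])]) [array([624.81003773, 209.46033371,  76.        ]), array([624.65297252, 210.31659009,  76.        ]), array([622.78220414, 210.63261443,  76.        ])]
```

View pics/wc0.png

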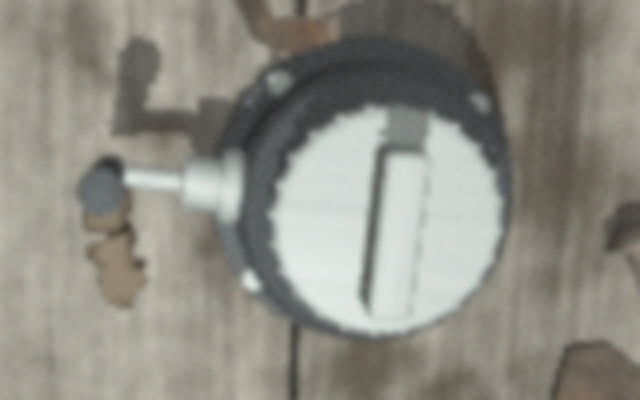

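In the zoomed w0 crop, the bar's top-face corners are at crop (382,152), (425,152), (410,318) and (370,315), which is 1/4 px at offset (234,122). The post head is at crop (101,185), and the rod runs to the right into the bush. I'll cast these onto their planes and cross-check the post by matching it in w1.

Run:
```python
from h import *
import pickle
s=pickle.load(open('scene.pkl','rb'));t=pickle.load(open('top.pkl','rb'))
W=[pickle.load(open(f'w{i}.pkl','rb')) for i in (0,1)]
f=lambda x,y:(234+x/4-.375,122+y/4-.375)
def match(u,v,r):
    T=W[0]['img'][int(v)-r:int(v)+r+1,int(u)-r:int(u)+r+1]
    m=cv2.matchTemplate(W[1]['img'][120:230,270:440],T,cv2.TM_CCOEFF_NORMED); _,b,_,(x,y)=cv2.minMaxLoc(m)
    q=m[y,x-1:x+2];dx=(q[0]-q[2])/(2*(q[0]-2*q[1]+q[2]));q=m[y-1:y+2,x];dy=(q[0]-q[2])/(2*(q[0]-2*q[1]+q[2]))
    return b,(x+dx+270+r+u-int(u),y+dy+120+r+v-int(v))
ph=f(101,183); b,p1=match(*ph,6); print('post',b,p1)
print(tri([(W[0],*ph),(W[1],*p1)]),tri([(W[0],*ph),(W[1],*p1),(t,276.6,226.6),(s,285.2,218.5)]))
print(onplane(W[0],*ph,80),onplane(W[1],*p1,80))
co=[onplane(W[0],*f(*q),101) for q in [(382,152),(425,152),(410,318),(370,315)]]
print(np.round(co,1)); d=(co[0]+co[1]-co[2]-co[3])/2; print('bar centre',np.mean(co,0),'len',np.linalg.norm(d),'capyaw',np.degrees(np.arctan2(-d[0],d[1])), 'thick',np.linalg.norm(co[0]-co[1]))
bc=np.mean([f(382,152),f(425,152),f(410,318),f(370,315)],0); b,b1=match(*bc,16); print(b,b1,tri([(W[0],*bc),(W[1],*b1)]))
rb=[onplane(W[0],*f(*q),45) for q in [(130,178),(180,180),(215,186)]]; print('rod dirs',np.round(rb,1))
```

```text
post 0.8238983154296875 (np.float32(365.9732), np.float32(214.22986))
(array([544.27648616, 246.12306152, 318.4502954 ]), [array([-9.7, 23.1]), array([ 10.5, -22.7])]) (array([548.45022984, 208.31150221,  92.95651655]), [array([11.9, 14.4]), array([-39. , -31.9]), array([ 5. , -7.8]), array([-2.9, -7.4])])
[533.30805019 224.19596527  80.        ] [602.79641876 163.50420059  80.        ]
[[618.1 236.3 101. ]
 [630.9 236.3 101. ]
 [628.7 185.7 101. ]
 [616.4 186.6 101. ]]
bar centre [623.51532303 211.22337602 101.        ] len 50.1741273589008 capyaw -2.2522359136000434 thick 12.71266283321208
0.856054961681366 (np.float64(388.8125305175781), np.float64(179.4615936279297)) (array([625.19414492, 210.46027462,  90.1315916 ]), [array([-0. , -0.6]), array([-0. ,  0.6])])
rod dirs [[540.8 220.8  45. ]
 [557.8 220.1  45. ]
 [569.7 218.1  45. ]]
```

Post match in w1 failed (wrong blob), so I discard it. The remaining views agree: cap axis ≈ (624,210.6), post ≈ (532.5,223). Their separation of 92 mm matches the text. I'll move above the post and take a close look before descending.

Run:
```python
from h import *
import pickle
P=np.array([532.5,222.7]); yaw=np.radians(-6.5)
robot.move_ptp([P[0],P[1],150],[np.pi,0,yaw])
w=robot.get_image('wrist'); pickle.dump(w,open('w2.pkl','wb'))
print(robot.current_t(),robot.current_qpos(),robot.current_tcp_pos(),w['eye'])
print('head',proj(w,[*P,80]),'cap',proj(w,[624,210.6,76]),'bush',proj(w,[558,219,45]))
cv2.imwrite('pics/w2.png',w['img'])
```

```text
5.3417 [2.02829936e-01 3.60090834e-01 1.56610507e+00 1.09803219e-05
 1.21468315e+00 1.88644181e+00] [532.95779076 222.72975268 150.33300614] [607.98025778 213.94897986 316.35469108]
head [281.78825843 223.28653316] cap [284.35858642  92.57308891] bush [282.80900147 180.73823318]
```

View pics/w2.png

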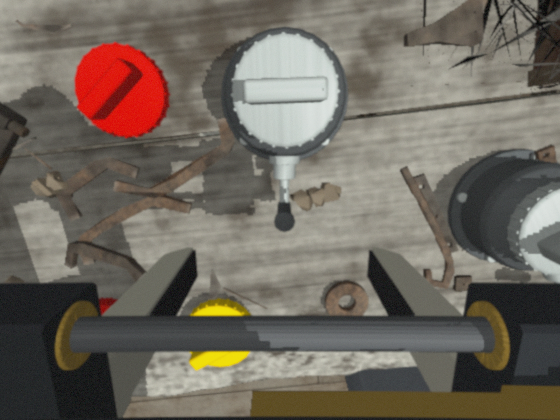

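The picture shows the post head at about (284.5,216), the bush at (286,168), the disc centre at about (286,91), and the bar's top face spanning about (246..327, 77..102).

Run:
```python
from h import *
import pickle
w=pickle.load(open('w2.pkl','rb')); g=cv2.cvtColor(w['img'],cv2.COLOR_BGR2GRAY).astype(int); hs=cv2.cvtColor(w['img'],cv2.COLOR_BGR2HSV)
# head: dark blob
m=np.zeros(g.shape,np.uint8); m[203:232,268:300]=(g[203:232,268:300]<80)*255
ct=max(cv2.findContours(m,0,1)[0],key=cv2.contourArea); hc,hr=cv2.minEnclosingCircle(ct); print('head',hc,hr,onplane(w,*hc,80))
k=np.zeros(g.shape,np.uint8); k[28:160,225:350]=255
m=((g>140)*255).astype(np.uint8)&k; m=cv2.morphologyEx(m,cv2.MORPH_OPEN,np.ones((25,25),np.uint8))
ct=max(cv2.findContours(m,0,1)[0],key=cv2.contourArea); e=cv2.fitEllipse(ct); print('disc',e,onplane(w,*e[0],76))
W0=pickle.load(open('w0.pkl','rb'));W1=pickle.load(open('w1.pkl','rb'))
print('disc tri',tri([(w,*e[0]),(W0,330.84,178.3),(W1,384.9,178.2)]))
print('head tri',tri([(w,*hc),(W0,258.9,167.4)]))
# bar lower edge (shadow / gradient)
co=[onplane(w,*q,101) for q in [(246,81),(327,77),(328,100),(246,103)]]
print(np.round(co,1),np.mean(co,0)); 
for a,b in ((0,1),(3,2)): d=co[a]-co[b]; print(np.degrees(np.arctan2(-d[0],d[1])),np.linalg.norm(d))
```

```text
head (283.5, 216.24073791503906) 13.98463249206543 [537.82375148 220.81712235  80.        ]
disc ((287.9476623535156, 70.9846420288086), (70.59977722167969, 102.57884979248047), 94.21054077148438) [637.19117931 206.72135908  76.        ]
disc tri (array([635.49830978, 204.45259232,  42.12507498]), [array([2.4, 8. ]), array([ 4.1, -0.7]), array([ 0.1, -0.1])])
head tri (array([532.00650115, 221.35881083,  60.47369771]), [array([0., 0.]), array([ 0., -0.])])
[[631.4 233.3 101. ]
 [628.2 184.4 101. ]
 [615.  184.8 101. ]
 [619.  235.1 101. ]] [623.40466394 209.40241822 101.        ]
-3.841495135679902 48.946841141684295
-4.478162610020654 50.45575184406209
```

Fused estimate: cap axis (623.8,210.2), post (533,221.4), pot yaw ≈ −6.5°, cap yaw ≈ −4°. Now I descend, grip the post, pull 30 mm and look while holding.

Run:
```python
from h import *
import pickle
P=np.array([533.,221.4]); yaw=np.radians(-6.5); F=lambda:np.round(robot.current_contact_force(),1)
robot.move_linear([*P,140],[np.pi,0,yaw]); print(F())
print('stop',robot.move_linear([*P,41],speed=100,f_stop=8),robot.current_tcp_pos(),F())
robot.move_gripper(0.0)
g=robot.current_gripper_width(); p0=np.array(robot.current_tcp_pos()); print('grip',g*93,robot.current_finger_force(),p0,F(),robot.current_t())
if 9<g*93<18:
    d=np.array([-np.cos(yaw),-np.sin(yaw),0])
    for s in (5,15,30.5):
        robot.move_linear(np.array([*P,41])+d*s,speed=40)
        p=np.array(robot.current_tcp_pos()); print(s,(p-p0)@d,F(),robot.current_gripper_width()*93)
    w=robot.get_image('wrist'); s=robot.get_image('scene'); pickle.dump((w,s),open('pull.pkl','wb'))
    a=cv2.resize(w['img'][40:290,180:400],(440,500)); b=cv2.resize(s['img'][190:250,230:310],(360,270),interpolation=cv2.INTER_CUBIC)
    o=np.zeros((500,800,3),np.uint8); o[:,:440]=a; o[:270,440:]=b; cv2.imwrite('pics/pull.png',o)
    p=np.array(robot.current_tcp_pos()); print((p-p0)@d,robot.current_t(),F())
```

```text
[ 0.4  0.3 -0. ]
stop False [533.58784554 221.53743746  41.67909314] [ 0.5 -0.3 -0.6]
grip 14.638084340103859 30.000008973875083 [532.92709549 221.0888021   40.9512447 ] [ 0.2 -2.9  0.3] 7.95
5 4.80329220532834 [ 2.8 -3.3 -1.6] 14.017547299969834
15 14.384341635150681 [ 4.4 -4.3 -3.8] 14.487870500822446
30.5 28.893457755065384 [ 7.  -4.2 -5. ] 14.327613975138886
28.759978517932602 9.2583 [ 6.5 -4.7 -5.1]
```

View pics/pull.png

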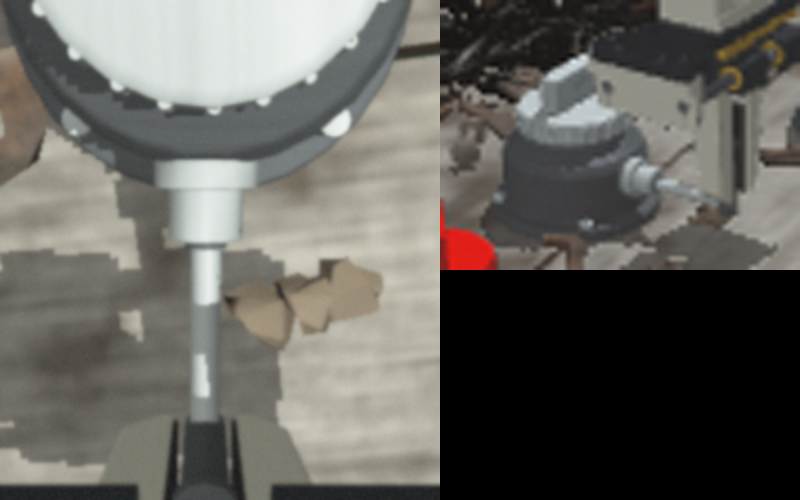

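At 28.8 mm the rod is visible from the bush mouth (crop (204,243), about row 161 of the image) with no ring seen yet. I'll step outward slightly while watching the rod width just past the bush.

Run:
```python
from h import *
import pickle
P=np.array([533.,221.4]); yaw=np.radians(-6.5); p0=np.array([532.93,221.09,40.95])
d=np.array([-np.cos(yaw),-np.sin(yaw),0])
w,_=pickle.load(open('pull.pkl','rb')); tiles=[w['img'][145:195,262:302]]
for s in (31.8,33):
    robot.move_linear(np.array([*P,41])+d*s,speed=30)
    w=robot.get_image('wrist'); tiles.append(w['img'][145:195,262:302])
    p=np.array(robot.current_tcp_pos()); print(s,(p-p0)@d,np.round(robot.current_contact_force(),1),robot.current_t())
pickle.dump(w,open('pull2.pkl','wb'))
cv2.imwrite('pics/ring.png',cv2.resize(np.hstack(tiles),(792,330),interpolation=cv2.INTER_CUBIC))
```

```text
31.8 29.96260152271474 [ 6.4 -4.7 -5.5] 9.5583
33 31.10703584379373 [ 5.9 -4.7 -6.2] 9.8583
```

View pics/ring.png

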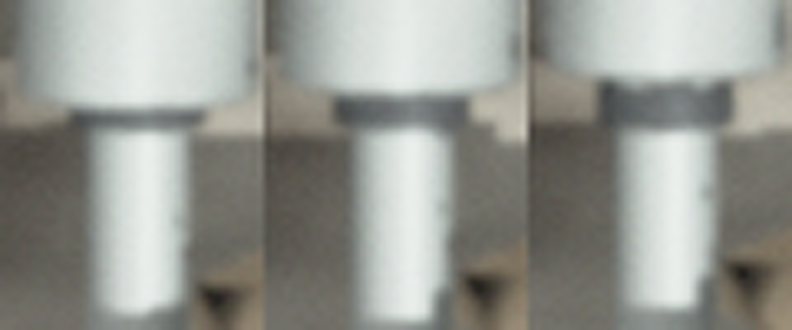

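The three tiles show the dark ring emerging progressively. At 31.1 mm its far edge has light specks at the bush mouth, so it is just out. I hold for a second, release, and move above the cap for a check.

Run:
```python
from h import *
import pickle
robot.sleep(1.0); print(robot.current_tcp_pos(),np.round(robot.current_contact_force(),1),robot.current_t())
robot.move_gripper(1.0); p=np.array(robot.current_tcp_pos())
robot.move_linear([p[0],p[1],190],speed=200)
C=[623.8,210.2]
robot.move_ptp([*C,190],[np.pi,0,np.radians(86)]); robot.move_gripper(0.55)
w=robot.get_image('wrist'); pickle.dump(w,open('w3.pkl','wb')); print(robot.current_t(),robot.current_qpos(),w['eye'],robot.current_tcp_pos())
print(proj(w,[*C,101]),proj(w,[533,221.4,80]))
cv2.imwrite('pics/w3.png',cv2.resize(w['img'][60:300,130:430],(800,640))[:600])
```

```text
[502.11128805 224.79254082  41.06680397] [ 7.2 -3.8 -5.4] 10.8583
15.4333 [1.55905763e-01 4.71086795e-01 1.29345293e+00 1.72273563e-06
 1.37712684e+00 2.25722919e-01] [628.54240568 285.96878796 356.15298269] [623.77971365 210.20752343 189.96004602]
[282.40480825 215.89470653] [175.79883315 203.49734545]
```

View pics/w3.png

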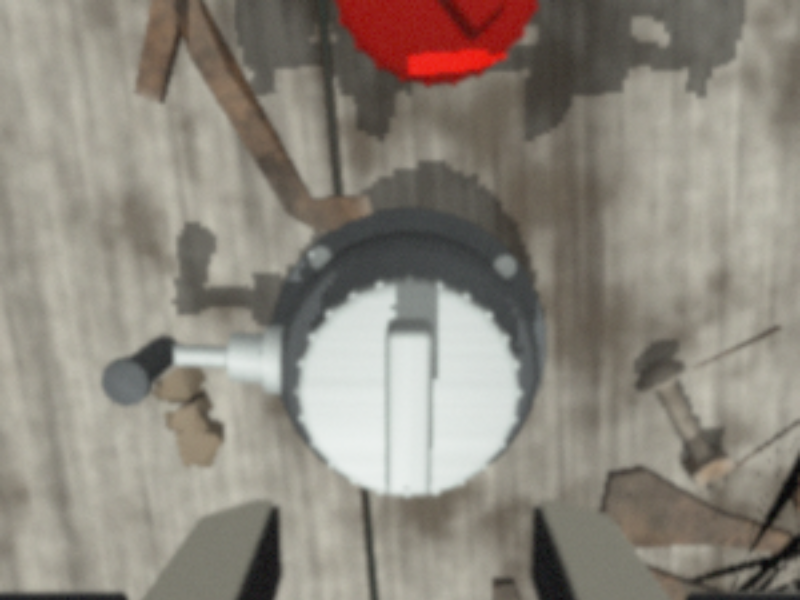

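The vent rod is home, with the post head at about (177,203) px. The bar's top face is centred near (283.6,213) px and parallel to the image columns, so the tool yaw matches the bar. I'll fuse the centre, grasp, and feel the turn.

```bash
cat > turn.py <<'E'
from h import *
def st(): return np.round(robot.current_contact_force(),1),np.round(robot.current_ft_torque(),2),round(robot.current_gripper_width()*93,2),round(robot.current_t(),2)
def ori(a): return [np.pi,0,np.radians(86+a)]
E
python3 - <<'E'
from turn import *
import pickle
w=pickle.load(open('w3.pkl','rb')); f=lambda x,y:(130+x/2.6667,60+y/2.6667)
b=onplane(w,*f(409.5,408),101); c=onplane(w,*f(410,388),76); print('bar',b,'disc',c)
C=(np.array([623.8,210.2])+b[:2])/2 if np.linalg.norm(b[:2]-[623.8,210.2])<5 else np.array([623.8,210.2]); print(C)
print(st())
robot.move_linear([*C,120],ori(0),speed=150); print(robot.move_linear([*C,79],speed=60,f_stop=6),robot.current_tcp_pos(),st())
robot.move_gripper(0.0); print('grip',st(),robot.current_tcp_pos(),robot.current_finger_force())
np.save('C.npy',C)
t0=robot.current_ft_torque()[2]
if 11<robot.current_gripper_width()*93<19:
    for a in (3,6,9,12,15):
        robot.move_linear([*C,79],ori(a),speed=50)
        print(a,st(),np.degrees(robot.current_eef_rot()[2]))
        if abs(robot.current_ft_torque()[2]-t0)>0.5: print('solid');break
E
```

```text
bar [624.89044982 212.54968514 101.        ] disc [625.16051558 212.14732854  76.        ]
[624.34522491 211.37484257]
(array([ 0.1, -0.4, -0.3]), array([-0.  , -0.08,  0.04]), 51.09, 15.43)
False [624.60199089 211.43518638  79.17478254] (array([-0.1, -0.2,  0.9]), array([-0.04, -0.02,  0.02]), 51.22, 16.88)
grip (array([-0.6, -0.1,  0.5]), array([-0.04, -0.08,  0.03]), 13.94, 17.56) [624.43564904 211.40900306  79.10402883] 29.99771922826767
3 (array([-0.4,  0.7,  1. ]), array([-0.05, -0.08,  0.05]), 13.68, 17.81) 88.93359204427823
6 (array([-0.4, -0.2,  1.2]), array([-0.02, -0.1 , -0.03]), 14.18, 18.06) 91.87321606898892
9 (array([-0. ,  0.9,  1.3]), array([-0.01, -0.02, -0.48]), 14.11, 18.31) 94.81404194012472
solid
```

Turning counter-clockwise goes solid at about 9° (moment −0.48 Nm), so I reverse it and go clockwise.

Run:
```python
from turn import *
C=np.load('C.npy')
for a in (0,-8,-13,-18,-26,-34,-42,-50,-58,-62,-65):
    robot.move_linear([*C,79],ori(a),speed=50)
    F,T,g,t=st(); print(a,F,T,g,t,round(np.degrees(robot.current_eef_rot()[2])-86,1))
    if abs(T[2])>0.4 or np.hypot(*F[:2])>20: print('halt');break
```

```text
0 [ 0.3 -0.8  2.4] [-0.05 -0.12 -0.02] 13.63 18.62 0.1
-8 [ 0.5 -1.   1.1] [-0.02 -0.08 -0.1 ] 13.66 18.91 -7.7
-13 [-0.8 -0.1  1.1] [-0.03 -0.05 -0.05] 13.94 19.16 -12.7
-18 [-0.7 -0.2  2.6] [-0.04 -0.06 -0.08] 13.44 19.41 -17.7
-26 [-0.1  1.2  2.9] [-0.03 -0.02 -0.04] 13.85 19.7 -25.7
-34 [-0.1  0.3  2.5] [-0.06 -0.07 -0.01] 13.72 19.99 -33.7
-42 [ 0.5 -0.1  3.4] [-0.03 -0.03 -0.1 ] 14.06 20.28 -41.7
-50 [-0.1  1.2  2.8] [-0.   -0.03 -0.06] 13.75 20.57 -49.7
-58 [-0.6  0.1  4. ] [-0.03 -0.05 -0.14] 13.78 20.87 -57.7
-62 [0.9 0.4 3.7] [-0.02 -0.02 -0.09] 13.81 21.12 -61.7
-65 [ 0.7 -0.1  3.9] [ 0.04 -0.04 -0.14] 13.66 21.37 -64.8
```

Run:
```python
from turn import *
import pickle
C=np.load('C.npy'); z0=robot.current_tcp_pos()[2]
for z in (6,14,24):
    s=robot.move_linear([*C,79+z],ori(-65),speed=40,f_stop=12); print(z,s,robot.current_tcp_pos(),st())
    if s: break
else:
    robot.move_linear([*C,159.5],ori(-65),speed=60); robot.sleep(0.5); print(robot.current_tcp_pos(),robot.current_tcp_pos()[2]-z0,st(),robot.current_eef_rot())
    s=robot.get_image('scene'); w=robot.get_image('wrist'); o=np.hstack([cv2.resize(s['img'][140:270,215:335],(400,433)),cv2.resize(w['img'],(400,300))[:300] if 0 else cv2.copyMakeBorder(cv2.resize(w['img'],(400,300)),0,133,0,0,cv2.BORDER_CONSTANT)])
    cv2.imwrite('pics/end.png',o)
```

```text
6 False [623.83276722 211.31691502  84.42182785] (array([-0.1,  0.7, -2.8]), array([-0.  , -0.02, -0.02]), 13.75, 21.67)
14 False [624.64600827 211.39742618  93.46114767] (array([ 0.6,  1.2, -2.8]), array([-0.02,  0.05,  0.  ]), 13.78, 22.02)
24 False [624.65006287 211.43224032 103.53518711] (array([-0.2, -1.1, -1.5]), array([-0.03,  0.04,  0.01]), 13.57, 22.42)
[624.33054708 211.34477864 159.41490421] 80.32148085162058 (array([ 0.1, -0.3, -3.3]), array([ 0.01, -0.04, -0.02]), 13.57, 24.01) [-3.14158886e+00  1.38857035e-04  3.66492876e-01]
```

View pics/end.png

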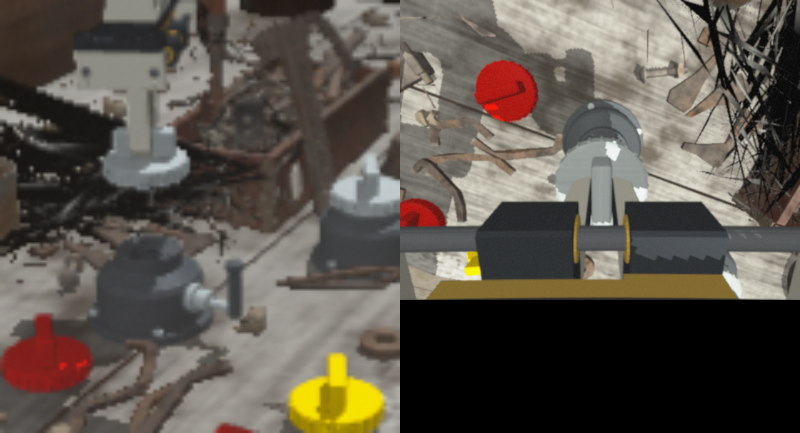

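The picture shows the cap held level above the open mouth at crop (147,165), with the pot open at (150,245) and the vent rod home. The wrist force of about 2–3 N agrees with the cap's weight.

```bash
python3 -c "
from h import *
print(robot.current_t(), robot.hand_in())"
```

```text
the job is handed in; nothing more can be done
24.1083 None
```

Handed in at 24.1 s: I pulled the left pot's vent rod to its mark (about 31 mm by TCP travel), held it about 1 s and let it spring home, then unscrewed the cap clockwise (left-hand thread) and finished holding it level and still, 80 mm above its seat.

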